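# Pack the round bread mould clasp-up in the baker's kit box

## Task

The round bread mould lying on the bench has to be put away clasp up. Without picking it up, first roll it along the bench until its clasp is on top, then swing the kit box's top tray fully open, lift the mould over and set it down gently, clasp still up, in the compartment underneath, and lower the tray (do not let it drop) until it is fully shut again. Leave everything else on the bench where it is.

Things in the scene. Friction and masses are not known exactly. Their poses are not given: they have to be found in the camera images.
- mould_center (a point): Centre of the loose round bread mould, a rigid closed tin tube lying on the bench, 140 mm long. Origin on its axis half-way along, 27 mm above the bench. x runs along the tube; z points from the axis out through the clasp, so clasp up means z straight up. It starts with the clasp 0.9 rad or more away from the top, to either side or even underneath.
- mould_clasp (a point): Middle of the mould's clasp, 25.5 mm from the tube's axis (axes as mould_center): a flat dark steel plate 80 x 20 mm with a small lever, lying along one side of the barrel. Straight opposite are three small hinge knuckles on a narrow strip. Neither stands prouder than the end caps, so the tube rolls over them.
- mould: The mould as a solid, 0.22 to 0.36 kg: two end caps 54 mm in diameter and 12 mm long, on which it rolls (27 mm per rad), and between them the barrel, 46 mm in diameter, 116 mm long, where to push or grip it. It rolls easily: pushed at 20 mm/s it stops within 1 mm, at 90 mm/s it runs on some 15 mm. For its turn use mould_center: this entry's own turn about the tube's axis is arbitrary.
- kitbox_floor (a point): Centre of the inner floor of the kit box's compartment, 8 mm above the bench. z up; x points from the side nearer the robot to the far side, towards which the tray swings; y runs along the box's long side, and the mould fits lying along y.
- kitbox: The kit box: an open wooden box fixed to the bench, outer 160 mm (x) x 210 mm (y) x 75 mm high, walls and floor 8 mm, so the compartment is 144 x 194 mm and 67 mm deep. Origin under its middle, axes as kitbox_floor.
- tray_handle (a point): Middle of the tray's carrying bar: a round wooden bar 18 mm thick along the box's y, 122 mm of it free between two upright posts, 75 mm above the tray's underside (40 mm above its rim); 152 mm above the bench when shut. Axes parallel to the box's.
- tray: The aluminium top tray, 160 x 210 x 35 mm, 0.4 kg, that covers the compartment when shut; it always stays level as it swings and carries small nozzles fixed in it. Its origin is a hinge pin: use tray_handle.
- link_rear (a joint): Swing q of the tray's two pairs of 95 mm arms: 0 shut (start), 2.09 rad open; stops at both, where the tray's weight holds it; nearly no friction; topmost at 1.05. From its shut place the handle moves 95 mm x (cos(150 deg - q) + 0.866) along the box's x and 95 mm x (sin(150 deg - q) - 0.5) up: 165 mm across in all, 47 mm higher half-way.
- loaf_a: Bystander: brown loaf 190 mm long, 90 mm wide, 83 mm high, on the robot's right; origin under its middle, to be left alone.
- loaf_b: Bystander: dark loaf 180 mm long, 84 mm wide, 78 mm high, on the robot's left; origin under its middle, to be left alone.
- jar: Bystander: glass jar 68 mm across, 100 mm high; origin under its middle, to be left alone.
- bowl: Bystander: white bowl 100 mm across, 50 mm high; origin under its middle, to be left alone.
- brush: Bystander: pastry brush 190 mm long lying near the robot; origin under its middle, to be left alone.
- pin: Bystander: small wooden rolling pin 210 mm long, 40 mm thick; origin at its middle, to be left alone.
- scraper: Bystander: dough scraper 120 mm wide, flat steel with a wooden grip; origin under its middle, to be left alone.

How it is judged:
On the way, in this order (a step that is already met when the one before it is completed fails the run):
1. the mould has been rolled along the bench, lying on it, until its clasp is on top (within 0.3 rad) (angle between mould_center's own z axis and vertical below 0.3 rad and height (world z) of mould_center below 0.032 m and distance of mould_center from where it was at the start of the episode above 0.012 m and value of joint link_rear below 0.1 rad), for 0.2 s.
2. the tray is swung fully open, the mould still lying clasp up on the bench (value of joint link_rear above 1.95 rad and angle between mould_center's own z axis and vertical below 0.35 rad and height (world z) of mould_center below 0.032 m), for 0.2 s.
3. the mould lies released on the compartment's floor, clasp up, with the tray open (x of mould_center in the frame of kitbox_floor between -0.055 and 0.055 m and y of mould_center in the frame of kitbox_floor between -0.04 and 0.04 m and z of mould_center in the frame of kitbox_floor below 0.036 m and angle between mould_center's own z axis and vertical below 0.35 rad and contact force between the fingers and mould below 0.1 N and value of joint link_rear above 1.9 rad), for 0.2 s.
4. the tray is fully shut over it (value of joint link_rear below 0.06 rad), for 0.2 s.
At the end, for the whole second after the job is handed in: The mould lies still and released on the floor of the compartment, between its walls, clasp up within 0.35 rad (20 degrees), and the tray is fully shut (within 0.06 rad) and let go (x of mould_center in the frame of kitbox_floor between -0.055 and 0.055 m and y of mould_center in the frame of kitbox_floor between -0.04 and 0.04 m and z of mould_center in the frame of kitbox_floor below 0.036 m and angle between mould_center's own z axis and vertical below 0.35 rad and contact force between the fingers and mould below 0.1 N and value of joint link_rear below 0.06 rad and linear speed of mould below 0.02 m/s and contact force between the fingers and tray below 0.1 N); the robot touches nothing.
It fails at once if the mould is lifted off the bench while its clasp is not up (more than 0.5 rad off) (height (world z) of mould_center above 0.045 m and angle between mould_center's own z axis and vertical above 0.5 rad).
It fails at once if the tray drops (its arms fall faster than 5 rad/s) (velocity of joint link_rear below -5 rad/s).
It fails at once if the mould is dropped (moves faster than 0.45 m/s with the fingers off it: a fall of 10 mm) (linear speed of mould above 0.45 m/s and contact force between the fingers and mould below 0.1 N).
It fails at once if another thing on the bench is moved more than 40 mm (distance of any of loaf_a, loaf_b, jar, bowl, brush, pin, scraper from where it was at the start of the episode above 0.04 m).
It also fails if it takes over 72 s, if anything falls off the work surface, if the arm or the gripper's body presses on something with over 40 N, if the wrist force passes 120 N, or if a joint passes its speed limit or range.

## Robot

A 6-joint arm with a two-finger parallel gripper is mounted at the origin on the work surface. World frame = base frame: x ahead of the robot, y to its left, z up, the work surface at z = 0. Lengths are in m, angles in rad, forces in N, time in s.
With the tool pointing down it reaches from about 0.425 to 0.95 m from the base axis. Payload 3.5 kg.
Tool frame: the origin (TCP) lies midway between the tips of the shut fingers; the grasp point (between the pads) lies 19 mm behind it; z points along the fingers, y is the line along which they close (so a half turn about z gives the same grasp; the last joint's range is limited). The gripper opens to 85 mm and grips with 20 to 120 N. Pads are 22 mm wide; open, the fingers measure 114 mm over their backs; the gripper's body (76 mm by 85 mm) begins 54 mm behind the grasp point. The pads swing forward as they close: fully open they stand 13 mm farther back than shut.
Start: joints at [0.96, 0.286, 1.577, -0, 1.279, -0.15], TCP at [0.3, 0.605, 0.231] pointing down, gripper open.
Joint ranges: [-2.77, 2.77], [-0.9, 2.22], [0.21, 2.48], [-1.53, 4.67], [0.24, 2.81], [-2.84, 2.84]. Speed limits (rad/s): [2.79, 2.79, 3.14, 3.14, 3.14, 3.14].

## Interface

Orientations are given as a 3x3 rotation matrix whose columns are the frame's x, y, z axes.
In Python, from station import read_state, snapshot, camera_params, hand_in, boxes_of, trace gives the robot as it stands.
- The arm moves only by the shell command python3 -m pendant 'ROWS'. ROWS is a JSON object of lists of equal length, an entry for each row: "travel": the shift along the tool's x, y, z in units of 0.04 m (1.0 is 0.04 m), a list of three; "angular": the turn, a rotation vector about the tool's x, y, z in units of 0.15 rad (1.0 is 0.15 rad), a list of three; "jaw": the finger opening in mm, from 0 to 85.4. A call has 1 to 8 rows; each row shifts and turns the commanded pose from where the row before left it, along the tool's axes as they then stand; what a row does not reach is not made up. A row lasts 1/10 s, in which the tool goes at most 50 mm and 8.59 degrees, less where a joint would pass 70% of its speed; a pose out of reach is approached as far as the arm can. A call with a number of a shift or a turn outside -1 to 1 is refused whole. A call with a gripper value outside its range is refused whole. The fingers move at their own pace and stop on an object; the grip force is fixed at half the most. Time passes only in rows, so rows that do not move let the fingers close. It gives the time, the measured TCP pose, the force, the opening and the grip force at its end, in the units of the state.
- read_state(): the state, without advancing time (a new reading comes with each control period).
- snapshot(name): name is "scene" or "top" or "wrist"; returns the picture (420x560x3 uint8, blue, green, red); there is no depth.
- camera_params(name): a dict with "mtx" (3x3 intrinsics, pixels), "xyz" and "rotation" of the camera in the world. Camera axes: x right, y down, z forward; pixel columns grow to the right and rows downward; lengths in m; the calibration is good to about 2 mm. A picture is of the moment at which its call begins: read the wrist's pose just before it. camera_params takes no time and is no camera call; for the wrist camera it gives the pose at the moment of the call.
- hand_in(): hands the job in; it is judged then, once.
Trained networks look in the newest picture that a camera, given by its name, has taken for a name from the list of things; names that differ only in an ending like _2 or _b are one class to them, and where a whole thing is asked for, a point or a joint stands for the part that bears it (a point fixed in the world has none). Each returns a list of dicts, best first, with "p" (0 to 1); they miss things now and then, are a little off and sometimes report something else, mostly with a low value. They report only what shows in the picture. A call takes as long as a camera call.
- boxes_of(camera, target): "rect" ([centre column, centre row, width, height] in pixels, round what is visible of it).
- trace(camera, target): "pixels" (420x560 bool, what is visible of it) and "rect" ([centre column, centre row, width, height] in pixels, round what is visible of it).
The state is a dict: "time": time; "joints": joint angles; "dq": joint speeds; "joint_efforts": joint torques, N m; "position": TCP position; "ee_rot": TCP orientation; "contact_force": force on the tool from outside, world axes, zero at the start; "torque": the same for the moment, N m; "opening": opening from 0.0 (shut) to 1.0 (fully open); "grasp_force": force on a finger pad.
Only numpy, scipy, OpenCV 4.12 (cv2) and the standard library are available. Lean on these libraries where they do the work, as an engineer would, in place of code of your own. Each camera call takes 0.05 s, during which the arm holds its last target. There are 200 camera calls.

## Working session

There is one attempt and no reset: what is moved stays moved. The work goes in short steps, Python scripts to look and compute and a shell command to move; the robot and the scene stay as the last step left them, time stands still between calls to the robot, and variables do not carry over. Pictures are saved under pics/ and viewed, at most 12 in all, crops included, and the job is handed in when it is done.

```bash
mkdir -p pics; ls; cat > h.py <<'E'
import numpy as np, cv2
from station import *
def ray(cam,px):
    c=camera_params(cam);K=np.array(c["mtx"]);R=np.array(c["rotation"]);o=np.array(c["xyz"])
    d=R@np.linalg.solve(K,[px[0],px[1],1.]);return o,d
def atz(cam,px,z):
    o,d=ray(cam,px);return o+d*(z-o[2])/d[2]
def proj(cam,P):
    c=camera_params(cam);K=np.array(c["mtx"]);R=np.array(c["rotation"]);o=np.array(c["xyz"])
    q=K@(R.T@(np.array(P)-o));return q[:2]/q[2]
def mr(mask):
    pts=np.argwhere(mask)[:,::-1].astype(np.float32);return cv2.minAreaRect(pts)
E
python3 - <<'E'
from h import *
s=read_state();print(s["time"],s["position"],np.round(s["ee_rot"],3))
a=snapshot("scene");b=snapshot("top");cv2.imwrite("pics/a.png",a);cv2.imwrite("pics/b.png",b)
for t,z in [("mould",.027),("mould_clasp",.035),("tray_handle",.152),("tray",.11),("kitbox",.075),("loaf_a",.04),("jar",.05),("bowl",.03),("brush",.01),("pin",.02),("scraper",.01)]:
    for r in trace("top",t)[:2]:
        m=mr(r["pixels"]);bx=cv2.boxPoints(m)
        print(t,round(r["p"],2),np.round(r["rect"]),atz("top",m[0],z).round(3)[:2],[atz("top",p,z)[:2].round(3).tolist() for p in bx])
print(camera_params("top"))
E
```

```text
pics
0.0 [0.29975249 0.60405805 0.22993047] [[-0.896  0.445 -0.001]
 [ 0.445  0.896 -0.002]
 [ 0.    -0.002 -1.   ]]
mould 0.92 [319. 214.  52.  21.] [ 0.533 -0.136] [[0.512, -0.062], [0.564, -0.066], [0.553, -0.21], [0.501, -0.205]]
mould 0.35 [214. 241.  80.  58.] [0.459 0.169] [[0.54, 0.289], [0.548, 0.056], [0.379, 0.05], [0.372, 0.28]]
tray_handle 0.94 [217. 240.  82.  59.] [0.455 0.158] [[0.529, 0.266], [0.537, 0.058], [0.381, 0.052], [0.374, 0.257]]
tray_handle 0.52 [275. 136.  20.  30.] [ 0.749 -0.01 ] [[0.787, 0.021], [0.787, -0.041], [0.71, -0.04], [0.71, 0.021]]
tray 0.65 [216. 241.  76.  62.] [0.456 0.162] [[0.533, 0.272], [0.541, 0.059], [0.38, 0.053], [0.373, 0.263]]
kitbox 0.77 [217. 240.  81.  65.] [0.456 0.163] [[0.537, 0.281], [0.546, 0.052], [0.376, 0.045], [0.368, 0.272]]
loaf_a 0.7 [217. 242.  83.  61.] [0.457 0.166] [[0.543, 0.287], [0.547, 0.049], [0.372, 0.046], [0.369, 0.281]]
loaf_a 0.58 [117. 193.  31.  60.] [0.602 0.456] [[0.692, 0.501], [0.692, 0.415], [0.512, 0.411], [0.513, 0.496]]
jar 0.95 [275. 134.  21.  31.] [ 0.774 -0.012] [[0.815, 0.021], [0.815, 
[... 292 characters left out ...]
  56.  53.] [ 0.348 -0.393] [[0.288, -0.303], [0.44, -0.452], [0.409, -0.485], [0.258, -0.335]]
scraper 0.88 [120. 278.  43.  37.] [0.358 0.455] [[0.403, 0.525], [0.419, 0.403], [0.314, 0.386], [0.298, 0.507]]
scraper 0.42 [406. 276.  49.  52.] [ 0.35  -0.397] [[0.291, -0.307], [0.44, -0.456], [0.41, -0.487], [0.261, -0.338]]
{'mtx': array([[515.68223154,   0.        , 274.21363045],
       [  0.        , 515.68223154, 201.22544418],
       [  0.        ,   0.        ,   1.        ]]), 'xyz': array([0.40156   , 0.02223895, 1.56294511]), 'rotation': array([[-0.00990547, -0.993843  ,  0.11035382],
       [-0.99977706,  0.00778529, -0.01962694],
       [ 0.01864696, -0.11052363, -0.99369856]])}
```

View pics/b.png

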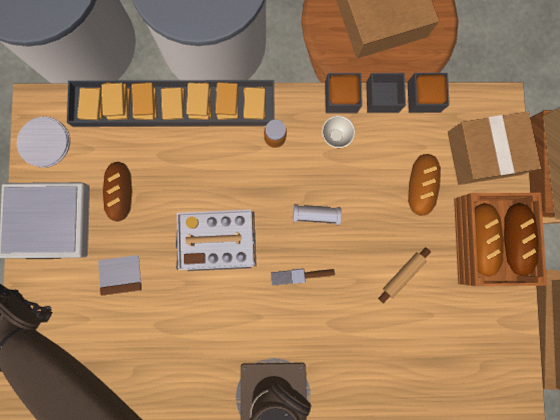

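View pics/a.png

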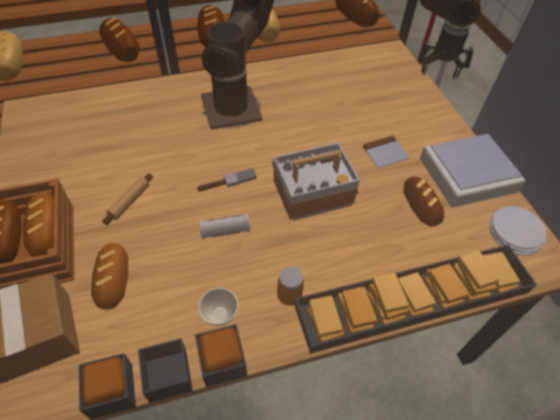

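The top view shows the mould at about (317,214), lying along y. The kit box with its handle is at (217,240) and the way between them is clear. I can't make out the clasp from up here, so I'll move the wrist camera over the mould.

```bash
python3 -m pendant '{"travel":[[0,0,0],[0,0,0],[0,0,0],[0,0,0],[0,0,0],[0,0,0],[0,0,0],[0,0,0]],"angular":[[0,0,0.99],[0,0,0.99],[0,0,0.99],[0,0,0.99],[0,0,0.99],[0,0,0.99],[0,0,0.99],[0,0,0.99]],"jaw":[85,85,85,85,85,85,85,85]}'
python3 - <<'E'
from h import *
s=read_state();R=np.array(s["ee_rot"]);p=np.array(s["position"]);c=camera_params("wrist")
print(R.round(3),p);print("cam off tool",R.T@(np.array(c["xyz"])-p),(R.T@np.array(c["rotation"])).round(3),c["mtx"])
print("to mould", (R.T@(np.array([.533,-.136,.25])-p)/.04).round(2))
E
```

```text
time: 1.45
position: [0.3001, 0.6046, 0.2314]
ee_rot: [[0.084, 0.996, 0.0], [0.996, -0.084, 0.0], [0.0, 0.0, -1.0]]
contact_force: [1.0, -0.2, 0.3]
opening: 0.994
grasp_force: 0.0
[[ 0.084  0.996  0.   ]
 [ 0.996 -0.084  0.   ]
 [ 0.     0.    -1.   ]] [0.30010942 0.60459397 0.23135321]
cam off tool [ 0.07849971 -0.00122046 -0.14244225] [[-0.001 -0.952 -0.306]
 [ 1.    -0.001  0.001]
 [-0.001 -0.306  0.952]] [[320.9437774    0.         284.10905301]
 [  0.         320.9437774  213.49835137]
 [  0.           0.           1.        ]]
to mould [-17.96   7.36  -0.47]
```

```bash
python3 -m pendant '{"travel":[[-0.9,0.37,-0.05],[-0.9,0.37,-0.05],[-0.9,0.37,-0.05],[-0.9,0.37,-0.05],[-0.9,0.37,-0.05],[-0.9,0.37,-0.05],[-0.9,0.37,-0.05]],"angular":[[0,0,0],[0,0,0],[0,0,0],[0,0,0],[0,0,0],[0,0,0],[0,0,0]],"jaw":[85,85,85,85,85,85,85]}' >/dev/null
python3 -m pendant '{"travel":[[-0.9,0.37,0],[-0.9,0.37,0],[-0.9,0.37,0],[-0.9,0.37,0],[-0.9,0.37,0],[-0.9,0.37,0],[-0.9,0.37,0]],"angular":[[0,0,0],[0,0,0],[0,0,0],[0,0,0],[0,0,0],[0,0,0],[0,0,0]],"jaw":[85,85,85,85,85,85,85]}' >/dev/null
python3 -m pendant '{"travel":[[-0.9,0.37,0],[-0.9,0.37,0],[-0.9,0.37,0],[-0.9,0.37,0],[-0.9,0.37,0],[-0.9,0.37,0],[0,0,0],[0,0,0]],"angular":[[0,0,0],[0,0,0],[0,0,0],[0,0,0],[0,0,0],[0,0,0],[0,0,0],[0,0,0]],"jaw":[85,85,85,85,85,85,85,85]}'
python3 - <<'E'
from h import *
a=snapshot("wrist");cv2.imwrite("pics/c.png",a)
for t in ["mould","mould_clasp","tray_handle"]:
    for r in trace("wrist",t)[:2]:
        m=mr(r["pixels"]);bx=cv2.boxPoints(m)
        print(t,round(r["p"],2),np.round(r["rect"]),atz("wrist",m[0],.027).round(4)[:2],[atz("wrist",p,.027)[:2].round(4).tolist() for p in bx])
E
```

```text
time: 3.65
position: [0.539, -0.1368, 0.2452]
ee_rot: [[0.08, 0.997, -0.0], [0.997, -0.08, 0.001], [0.001, -0.001, -1.0]]
contact_force: [0.6, -0.1, 0.6]
opening: 0.997
grasp_force: 0.0
mould 0.87 [276. 185.  47. 130.] [ 0.5293 -0.1335] [[0.509, -0.0611], [0.5616, -0.0652], [0.5522, -0.2157], [0.4926, -0.211]]
mould 0.18 [152.   7.  98.  10.] [0.423  0.0503] [[0.3765, 0.0586], [0.4715, 0.0512], [0.47, 0.0419], [0.3742, 0.0495]]
mould_clasp 0.93 [279. 180.  48.  97.] [ 0.532  -0.1305] [[0.51, -0.0757], [0.5599, -0.0782], [0.5562, -0.1907], [0.5013, -0.1881]]
mould_clasp 0.65 [349. 383.  69.  27.] [ 0.6049 -0.4143] [[0.5572, -0.4101], [0.5701, -0.3737], [0.6528, -0.4185], [0.6417, -0.4571]]
```

View pics/c.png

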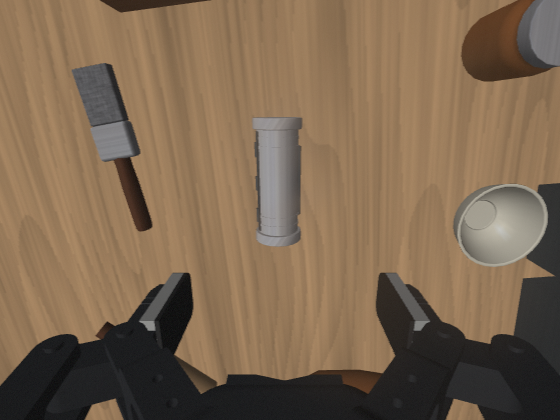

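The mould is at about (277,185). There are small knuckles on its left edge (col 258) and a plate on the right edge (col 300). I'll zoom in to get the turn.

```bash
python3 - <<'E'
from h import *
a=cv2.imread("pics/c.png")[108:253,230:330];cv2.imwrite("pics/d.png",cv2.resize(a,None,fx=4,fy=4,interpolation=cv2.INTER_CUBIC))
# predicted clasp edge pixels for roll angles (phi from up toward +x)
ax=np.array([.08,.997,0]);n=np.array([.997,-.08,0]);c=np.array([.5313,-.136,.027]);u=np.array([0,0,1.])
print("cam",camera_params("wrist")["xyz"])
for k in (-1,0,1): print("axis",k,proj("wrist",c+ax*.07*k))
for d in range(50,200,10):
    p=np.deg2rad(d);z=np.cos(p)*u+np.sin(p)*n;t=-np.sin(p)*u+np.cos(p)*n
    print(d,[proj("wrist",c+z*.0255+t*e+ax*.0).round(1).tolist() for e in(-.01,0,.01)],"hinge",proj("wrist",c-z*.0255).round(1))
print("barrel",proj("wrist",c+n*.023),proj("wrist",c-n*.023))
E
```

```text
cam [ 0.54363921 -0.05672016  0.38783355]
axis -1 [278.50818433 240.27284041]
axis 0 [278.33580497 183.69471479]
axis 1 [278.14212912 120.12668243]
50 [[290.2, 188.6], [295.9, 187.0], [301.4, 185.4]] hinge [262.2 180.7]
60 [[293.8, 188.0], [298.1, 186.2], [302.2, 184.5]] hinge [259.9 181.3]
70 [[296.9, 187.3], [299.6, 185.4], [302.2, 183.6]] hinge [258. 182.]
80 [[299.3, 186.6], [300.4, 184.6], [301.5, 182.7]] hinge [256.7 182.8]
90 [[301.0, 185.7], [300.6, 183.7], [300.2, 181.9]] hinge [256.1 183.6]
100 [[302.0, 184.8], [300.1, 182.9], [298.2, 181.1]] hinge [256.1 184.5]
110 [[302.3, 183.9], [298.9, 182.1], [295.7, 180.5]] hinge [256.8 185.3]
120 [[301.8, 183.0], [297.2, 181.4], [292.7, 179.9]] hinge [258.2 186.2]
130 [[300.6, 182.1], [294.9, 180.7], [289.4, 179.4]] hinge [260.3 186.9]
140 [[298.8, 181.3], [292.2, 180.2], [285.8, 179.1]] hinge [263.  187.6]
150 [[296.4, 180.6], [289.1, 179.8], [282.0, 178.9]] hinge [266.2 188.1]
160 [[293.6, 180.0], [285.8, 179.4], [278.1, 178.8]] hinge [269.9 188.5]
170 [[290.4, 179.5], [282.3, 179.2], [274.3, 178.9]] hinge [273.8 188.8]
180 [[286.8, 179.2], [278.7, 179.2], [270.5, 179.1]] hinge [278.  188.9]
190 [[283.1, 178.9], [275.0, 179.2], [266.9, 179.5]] hinge [282.1 188.8]
barrel [298.3968398  183.73859039] [258.26979684 183.65082832]
```

View pics/d.png

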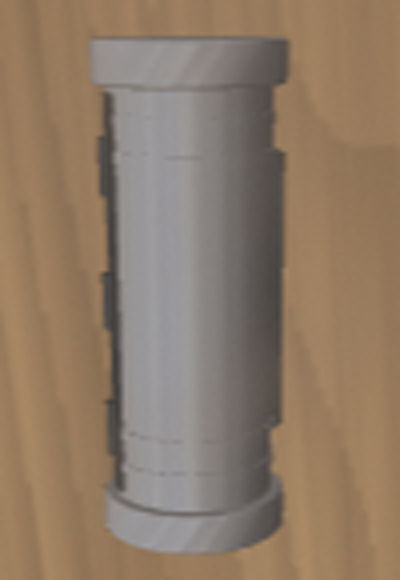

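The plate's silhouette is on the +x side and just past horizontal, with the hinge strip visible at upper left. So the clasp is about 105° toward +x and needs roughly 49 mm of rolling toward -x. I'll straddle the barrel and push it slowly.

```bash
python3 -m pendant '{"travel":[[0,-0.19,0.98],[0,0,0.98],[0,0,0.98],[0,0,0.98],[0,0,0.98],[0,0,0.98],[0,0,0],[0,0,0]],"angular":[[0,0,0],[0,0,0],[0,0,0],[0,0,0],[0,0,0],[0,0,0],[0,0,0],[0,0,0]],"jaw":[85,85,85,85,85,85,85,58]}'
python3 -m pendant '{"travel":[[0,0,0],[0,0,0],[0,0,0],[0,0,0],[0,0,0]],"angular":[[0,0,0],[0,0,0],[0,0,0],[0,0,0],[0,0,0]],"jaw":[58,58,58,58,58]}'
python3 - <<'E'
from h import *
cv2.imwrite("pics/e.png",snapshot("wrist"))
E
```

```text
time: 4.65
position: [0.5314, -0.1349, 0.0104]
ee_rot: [[0.077, 0.997, -0.001], [0.997, -0.077, 0.0], [0.0, -0.001, -1.0]]
contact_force: [1.0, -0.0, 0.9]
opening: 0.849
grasp_force: 0.0
time: 5.15
position: [0.5318, -0.1358, 0.0108]
ee_rot: [[0.078, 0.997, 0.001], [0.997, -0.078, -0.0], [-0.0, 0.001, -1.0]]
contact_force: [0.5, 0.5, 0.4]
opening: 0.68
grasp_force: 0.0
```

View pics/e.png

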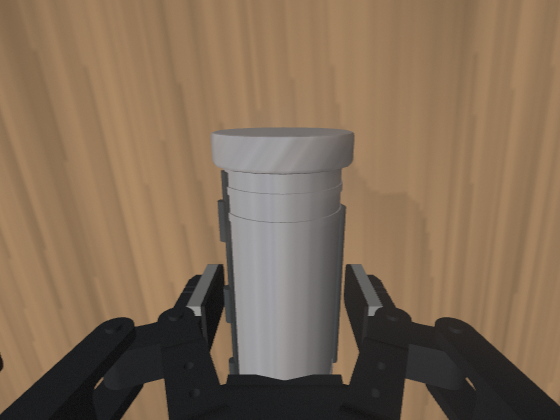

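The mould is centred between the fingers (cap centre col 283), with the clasp on the right and the knuckles on the left. I'll push it slowly toward -x.

```bash
for i in 1; do python3 -m pendant '{"travel":[[0,-0.08,0],[0,-0.08,0],[0,-0.08,0],[0,-0.08,0],[0,-0.08,0],[0,-0.08,0],[0,-0.08,0],[0,-0.08,0]],"angular":[[0,0,0],[0,0,0],[0,0,0],[0,0,0],[0,0,0],[0,0,0],[0,0,0],[0,0,0]],"jaw":[58,58,58,58,58,58,58,58]}'; done
python3 -m pendant '{"travel":[[0,-0.08,0],[0,-0.08,0],[0,-0.08,0],[0,-0.08,0],[0,-0.08,0],[0,-0.05,0],[0,-0.03,0],[0,0,0]],"angular":[[0,0,0],[0,0,0],[0,0,0],[0,0,0],[0,0,0],[0,0,0],[0,0,0],[0,0,0]],"jaw":[58,58,58,58,58,58,58,58]}'
python3 - <<'E'
from h import *
cv2.imwrite("pics/f.png",snapshot("wrist"))
for r in trace("wrist","mould_clasp")[:2]:print(r["p"],r["rect"],mr(r["pixels"]))
E
```

```text
time: 6.0
position: [0.5057, -0.1337, 0.0101]
ee_rot: [[0.078, 0.997, -0.0], [0.997, -0.078, 0.0], [-0.0, -0.0, -1.0]]
contact_force: [0.1, 0.6, 0.3]
opening: 0.679
grasp_force: 0.1
time: 6.8
position: [0.4867, -0.1322, 0.0101]
ee_rot: [[0.078, 0.997, -0.0], [0.997, -0.078, 0.0], [0.0, -0.0, -1.0]]
contact_force: [-0.0, -0.3, 0.6]
opening: 0.682
grasp_force: 0.0
0.92 [326.4, 277.6, 52.5, 197.0] ((325.23651123046875, 277.2496337890625), (49.00912857055664, 198.7382354736328), 1.5481576919555664)
```

View pics/f.png

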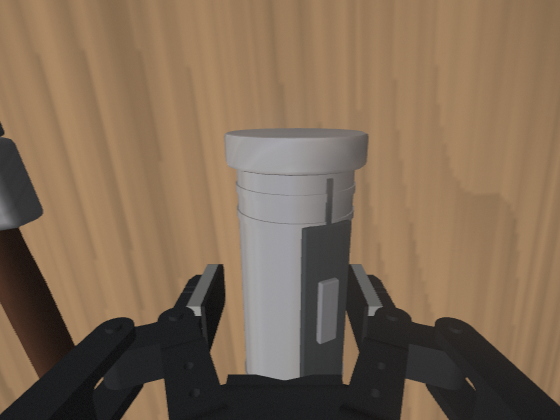

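The dark clasp plate now shows at cols 303–350 against a barrel centre of about 296, with the lever at (327,310). That leaves about 28°, or roughly 13 mm of rolling.

```bash
python3 -m pendant '{"travel":[[0,-0.06,0],[0,-0.06,0],[0,-0.06,0],[0,-0.06,0],[0,-0.05,0],[0,-0.03,0],[0,0,0],[0,0,0]],"angular":[[0,0,0],[0,0,0],[0,0,0],[0,0,0],[0,0,0],[0,0,0],[0,0,0],[0,0,0]],"jaw":[58,58,58,58,58,58,58,58]}'
python3 - <<'E'
from h import *
cv2.imwrite("pics/g.png",snapshot("wrist"))
p=np.array(read_state()["position"]);r0=trace("wrist","mould_clasp")[0];print(r0["p"],r0["rect"])
m=trace("wrist","mould")[0];print(m["rect"])
for row in (235,260,300): 
  for r in (m,r0):
    c=np.where(r["pixels"][row])[0]; print(row,c.min(),c.max(),end=' | ')
ax=np.array([.078,.997,0]);n=np.array([.997,-.078,0]);u=np.array([0,0,1.])
c=np.array([p[0],p[1],.027])+n*.005
for d in (-10,0,10,20):
    q=np.deg2rad(d);z=np.cos(q)*u+np.sin(q)*n;t=-np.sin(q)*u+np.cos(q)*n
    print(d,[proj("wrist",c+z*.0255+t*e+ax*a).round(1).tolist() for e in(-.01,.01) for a in (.04,.02)],"cap",[proj("wrist",c+ax*.07+n*.027*s).round(1).tolist() for s in(-1,1)])
E
```

```text
time: 7.7
position: [0.4741, -0.1312, 0.0101]
ee_rot: [[0.078, 0.997, 0.0], [0.997, -0.078, -0.0], [-0.0, 0.0, -1.0]]
contact_force: [0.9, -1.2, 0.1]
opening: 0.676
grasp_force: 0.0
0.68 [302.6, 280.2, 57.4, 195.8]
[297.0, 256.1, 141.2, 255.1]
235 243 352 | 235 272 330 | 260 243 350 | 260 273 328 | 300 244 347 | 300 274 327 | -10 [[260.2, 229.4], [261.5, 281.6], [319.2, 233.0], [317.3, 286.6]] cap [[229.1, 133.9], [371.0, 133.7]]
0 [[272.5, 231.6], [273.2, 284.6], [332.5, 231.5], [329.9, 284.6]] cap [[229.1, 133.9], [371.0, 133.7]]
10 [[286.3, 233.1], [286.2, 286.6], [344.2, 229.3], [341.0, 281.5]] cap [[229.1, 133.9], [371.0, 133.7]]
20 [[300.8, 233.7], [299.9, 287.4], [353.7, 226.4], [350.2, 277.6]] cap [[229.1, 133.9], [371.0, 133.7]]
```

View pics/g.png

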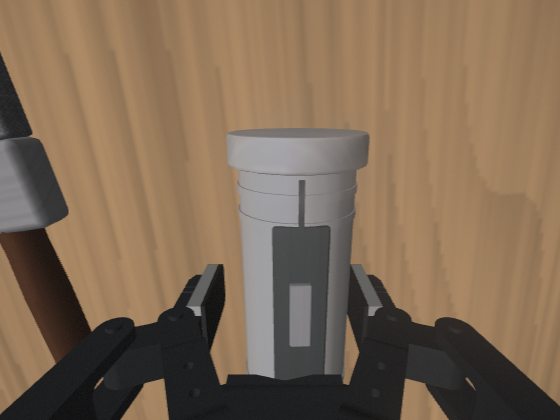

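The clasp plate is centred on the barrel (272–330 measured, 272–332 predicted at 0°), so it is up to within about 1°. I'll centre the tool, open, lift and go look at the tray handle.

```bash
python3 -m pendant '{"travel":[[0,0.06,0],[0,0.05,0],[0,0,0],[0,0,0],[0,0,0],[0,0,0],[0,0,0],[0,0,0]],"angular":[[0,0,0],[0,0,0],[0,0,0],[0,0,0],[0,0,0],[0,0,0],[0,0,0],[0,0,0]],"jaw":[58,58,60,85,85,85,85,85]}'
python3 -m pendant '{"travel":[[0,0,-0.4],[0,0,-0.9],[0,0,-0.9],[0,0,-0.9],[0,0,-0.9],[0,0,-0.9],[0,0,-0.9],[0,0,-0.9]],"angular":[[0,0,0],[0,0,0],[0,0,0],[0,0,0],[0,0,0],[0,0,0],[0,0,0],[0,0,-0.78]],"jaw":[85,85,85,85,85,85,85,85]}'
python3 -m pendant '{"travel":[[0.9,-0.05,0],[0.9,-0.05,0],[0.9,-0.05,0],[0.9,-0.05,0],[0.9,-0.05,0],[0.9,-0.05,0],[0.9,0,0],[0.9,0,0]],"angular":[[0,0,0],[0,0,0],[0,0,0],[0,0,0],[0,0,0],[0,0,0],[0,0,0],[0,0,0]],"jaw":[85,85,85,85,85,85,85,85]}'
python3 -m pendant '{"travel":[[0,0,0],[0,0,0]],"angular":[[0,0,0],[0,0,0]],"jaw":[85,85]}'
python3 - <<'E'
from h import *
cv2.imwrite("pics/i.png",snapshot("wrist"))
s=read_state();R=np.array(s["ee_rot"]);p=np.array(s["position"])
for t in ["tray_handle","tray"]:
  for r in trace("wrist",t)[:2]:
    m=mr(r["pixels"]);print(t,r["p"],r["rect"],m,[atz("wrist",q,.152).round(4)[:2].tolist() for q in [m[0],*cv2.boxPoints(m)]])
snapshot("top")
for r in trace("top","mould_clasp")[:1]:print(r["p"],mr(r["pixels"]),atz("top",mr(r["pixels"])[0],.05))
E
```

```text
time: 8.65
position: [0.4785, -0.1315, 0.0102]
ee_rot: [[0.078, 0.997, 0.0], [0.997, -0.078, -0.0], [-0.0, 0.0, -1.0]]
contact_force: [0.3, -0.9, -1.2]
opening: 0.994
grasp_force: 0.0
time: 9.45
position: [0.4781, -0.1314, 0.2796]
ee_rot: [[-0.042, 0.999, 0.0], [0.999, 0.042, -0.0], [-0.0, 0.0, -1.0]]
contact_force: [0.4, -0.4, -0.3]
opening: 0.992
grasp_force: 0.0
time: 10.25
position: [0.4548, 0.1572, 0.2782]
ee_rot: [[-0.039, 0.999, 0.0], [0.999, 0.039, -0.0], [-0.0, 0.0, -1.0]]
contact_force: [0.6, 0.3, -0.0]
opening: 0.994
grasp_force: 0.0
time: 10.45
position: [0.455, 0.1562, 0.2779]
ee_rot: [[-0.041, 0.999, -0.0], [0.999, 0.041, -0.001], [-0.001, -0.0, -1.0]]
contact_force: [-0.0, 0.6, -0.5]
opening: 0.994
grasp_force: 0.0
tray_handle 0.77 [286.0, 178.5, 183.2, 211.3] ((285.5, 177.0), (210.0, 179.0), 90.0) [[0.4545, 0.1799], [0.3826, 0.2591], [0.5202, 0.2643], [0.5428, 0.0827], [0.3741, 0.0765]]
tray 0.92 [287.1, 178.1, 182.5, 211.0] ((286.5, 177.5), (211.0, 179.0), 90.0) [[0.4555, 0.1792], [0.3835, 0.259], [0.5212, 0.264], [0.544, 0.0813], [0.375, 0.0753]]
0.68 ((315.9455871582031, 231.37161254882812), (28.132610321044922, 7.4853949546813965), 3.5763344764709473) [ 0.47951125 -0.12938044  0.05      ]
```

View pics/i.png

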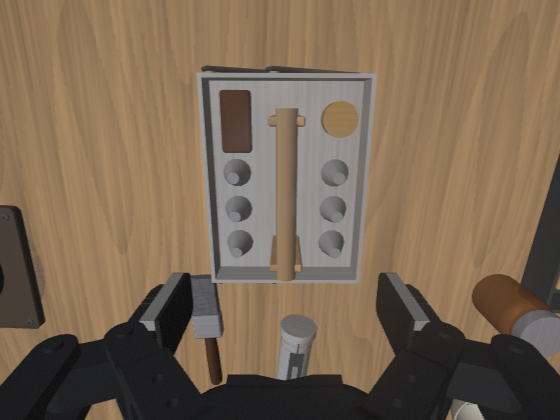

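The handle bar runs from (287,110) to (286,280), and the tray rim corners are near (200,75), (375,75), (215,282) and (360,282). The mould's clasp is up at (297,350).

```bash
python3 - <<'E'
from h import *
s=read_state();R=np.array(s["ee_rot"]);p=np.array(s["position"])
a=atz("wrist",(287,110),.152);b=atz("wrist",(286,278),.152);print("bar",a,b,(a+b)/2)
c=np.array([atz("wrist",q,.112) for q in [(200,75),(375,75),(360,282),(214,282)]]);print("rim",c.round(4),c.mean(0))
h=(a+b)/2;ly=(c[0]+c[1]-c[2]-c[3])/2;print("yaw y",np.degrees(np.arctan2(ly[1],ly[0])))
print("delta tool to handle",R.T@(np.array([h[0],h[1],.133])-p)/.04)
E
```

```text
bar [0.45395081 0.23361888 0.152     ] [0.45885011 0.08346418 0.152     ] [0.45640046 0.15854153 0.152     ]
rim [[0.3761 0.2604 0.112 ]
 [0.5312 0.266  0.112 ]
 [0.5404 0.0591 0.112 ]
 [0.3822 0.0535 0.112 ]] [0.45746815 0.15974961 0.112     ]
yaw y 92.10473997808415
delta tool to handle [0.09415999 0.02715728 3.627571  ]
```

```bash
python3 -m pendant '{"travel":[[0.09,0.03,0.6],[0,0,0.7],[0,0,0.7],[0,0,0.7],[0,0,0.5],[0,0,0.4],[0,0,0.03],[0,0,0]],"angular":[[0,0,0],[0,0,0],[0,0,0],[0,0,0],[0,0,0],[0,0,0],[0,0,0],[0,0,0]],"jaw":[50,50,50,50,50,50,50,0]}'
python3 -m pendant '{"travel":[[0,0,0],[0,0,0],[0,0,0],[0,0,0],[0,0,0],[0,0,0]],"angular":[[0,0,0],[0,0,0],[0,0,0],[0,0,0],[0,0,0],[0,0,0]],"jaw":[0,0,0,0,0,0]}'
python3 - <<'E'
import numpy as np
q=np.deg2rad(np.linspace(0,120,25));x=95*(np.cos(np.pi*5/6-q)+.866)/40;z=-95*(np.sin(np.pi*5/6-q)-.5)/40
P=np.round(np.c_[0*x,x,z],2);print(np.round(np.diff(P,axis=0),2)[:,1:].tolist())
E
```

```text
time: 11.5
position: [0.4565, 0.1589, 0.133]
ee_rot: [[-0.038, 0.999, -0.0], [0.999, 0.038, -0.0], [-0.0, -0.0, -1.0]]
contact_force: [0.3, 0.4, 1.3]
opening: 0.43
grasp_force: 0.0
time: 12.1
position: [0.4563, 0.1592, 0.1344]
ee_rot: [[-0.039, 0.999, -0.0], [0.999, 0.039, -0.001], [-0.001, -0.0, -1.0]]
contact_force: [-4.7, -2.0, 5.4]
opening: 0.187
grasp_force: 58.7
[[0.11, -0.17], [0.13, -0.17], [0.14, -0.15], [0.15, -0.14], [0.16, -0.13], [0.18, -0.11], [0.18, -0.09], [0.19, -0.08], [0.2, -0.07], [0.2, -0.04], [0.21, -0.03], [0.21, -0.01], [0.2, 0.01], [0.21, 0.03], [0.2, 0.04], [0.2, 0.07], [0.19, 0.08], [0.18, 0.09], [0.18, 0.11], [0.16, 0.13], [0.16, 0.14], [0.14, 0.15], [0.12, 0.17], [0.11, 0.17]]
```

Gripped at 16 mm opening with 59 N. Now I'll swing the tray open along the arc.

```bash
python3 -m pendant '{"travel":[[0,0.11,-0.17],[0,0.13,-0.17],[0,0.14,-0.15],[0,0.15,-0.14],[0,0.16,-0.13],[0,0.18,-0.11],[0,0.18,-0.09],[0,0.19,-0.08]],"angular":[[0,0,0],[0,0,0],[0,0,0],[0,0,0],[0,0,0],[0,0,0],[0,0,0],[0,0,0]],"jaw":[0,0,0,0,0,0,0,0]}'
```

```text
time: 12.9
position: [0.5067, 0.1611, 0.1765]
ee_rot: [[-0.039, 0.999, 0.001], [0.999, 0.039, -0.001], [-0.001, 0.001, -1.0]]
contact_force: [-3.0, -2.1, 3.2]
opening: 0.186
grasp_force: 59.4
```

```bash
python3 -m pendant '{"travel":[[0,0.2,-0.07],[0,0.2,-0.04],[0,0.21,-0.03],[0,0.21,-0.01],[0,0.2,0.01],[0,0.21,0.03],[0,0.2,0.04],[0,0.2,0.07]],"angular":[[0,0,0],[0,0,0],[0,0,0],[0,0,0],[0,0,0],[0,0,0],[0,0,0],[0,0,0]],"jaw":[0,0,0,0,0,0,0,0]}'
python3 -m pendant '{"travel":[[0,0.19,0.08],[0,0.18,0.09],[0,0.18,0.11],[0,0.16,0.13],[0,0.16,0.14],[0,0.14,0.15],[0,0.12,0.17],[0,0.11,0.17]],"angular":[[0,0,0],[0,0,0],[0,0,0],[0,0,0],[0,0,0],[0,0,0],[0,0,0],[0,0,0]],"jaw":[0,0,0,0,0,0,0,0]}'
python3 -m pendant '{"travel":[[0,0,0],[0,0,0],[0,0,0]],"angular":[[0,0,0],[0,0,0],[0,0,0]],"jaw":[0,0,0]}'
```

```text
time: 13.7
position: [0.5733, 0.1636, 0.1753]
ee_rot: [[-0.039, 0.999, 0.004], [0.999, 0.039, -0.0], [-0.0, 0.004, -1.0]]
contact_force: [2.8, -3.3, 4.7]
opening: 0.187
grasp_force: 59.6
time: 14.5
position: [0.6211, 0.1655, 0.1338]
ee_rot: [[-0.039, 0.999, -0.002], [0.999, 0.039, -0.001], [-0.001, -0.002, -1.0]]
contact_force: [-20.1, -6.3, 37.0]
opening: 0.192
grasp_force: 63.1
time: 14.8
position: [0.6208, 0.1654, 0.1343]
ee_rot: [[-0.039, 0.999, -0.001], [0.999, 0.039, -0.001], [-0.001, -0.001, -1.0]]
contact_force: [-3.5, -4.7, 11.2]
opening: 0.194
grasp_force: 60.3
```

The tray is open: the handle moved 165 mm. I'll release it, rise and go over the mould.

```bash
python3 -m pendant '{"travel":[[0,0,0],[0,0,0],[0,0,0],[0,0,0],[0,0,-0.6],[0,0,-0.9],[0,0,-0.9],[0,0,-0.8]],"angular":[[0,0,0],[0,0,0],[0,0,0],[0,0,0],[0,0,0],[0,0,0],[0,0,0],[0,0,0]],"jaw":[50,50,50,50,50,50,50,50]}'
python3 -m pendant '{"travel":[[-0.91,-0.48,0],[-0.91,-0.48,0],[-0.91,-0.48,0],[-0.91,-0.48,0],[-0.91,-0.48,0],[-0.91,-0.48,0],[-0.91,-0.48,0],[-0.91,-0.48,0]],"angular":[[0,0,0],[0,0,0],[0,0,0],[0,0,0],[0,0,0],[0,0,0],[0,0,0],[0,0,0]],"jaw":[85,85,85,85,85,85,85,85]}'
python3 -m pendant '{"travel":[[0,0,0],[0,0,0],[0,0,0]],"angular":[[0,0,0.8],[0,0,0],[0,0,0]],"jaw":[85,85,85]}'
python3 - <<'E'
from h import *
cv2.imwrite("pics/j.png",snapshot("wrist"))
s=read_state();R=np.array(s["ee_rot"]);p=np.array(s["position"])
for t,z in (("mould",.027),("mould_clasp",.0525)):
    r=trace("wrist",t)[0];m=mr(r["pixels"]);q=atz("wrist",m[0],z)
    print(t,r["p"],m,q,"tool",R.T@(q-p)/.04,[atz("wrist",x,z)[:2].round(4).tolist() for x in cv2.boxPoints(m)])
E
```

```text
time: 15.6
position: [0.6205, 0.1661, 0.2622]
ee_rot: [[-0.039, 0.999, -0.0], [0.999, 0.039, 0.0], [0.0, -0.0, -1.0]]
contact_force: [0.4, 0.1, 0.7]
opening: 0.585
grasp_force: 0.0
time: 16.4
position: [0.4775, -0.1321, 0.2606]
ee_rot: [[-0.039, 0.999, -0.0], [0.999, 0.039, 0.0], [0.0, 0.0, -1.0]]
contact_force: [0.9, 0.4, -0.2]
opening: 1.0
grasp_force: 0.0
time: 16.7
position: [0.4785, -0.1308, 0.2607]
ee_rot: [[0.079, 0.997, -0.0], [0.997, -0.078, 0.001], [0.001, -0.0, -1.0]]
contact_force: [-0.2, 0.3, 1.0]
opening: 0.996
grasp_force: 0.0
mould 0.6 ((285.0, 179.5), (125.0, 46.0), 90.0) [ 0.47887652 -0.13018778  0.027     ] tool [0.00642954 0.00776556 5.8427885 ] [[0.4587, -0.0571], [0.5102, -0.0612], [0.5016, -0.2127], [0.4435, -0.2081]]
mould_clasp 0.56 ((286.0, 182.5), (18.0, 71.0), 0.0) [ 0.48008516 -0.1283371   0.0525    ] tool [0.05519112 0.03409435 5.20530202] [[0.4665, -0.1691], [0.4734, -0.0888], [0.4928, -0.0903], [0.4872, -0.1707]]
```

View pics/j.png

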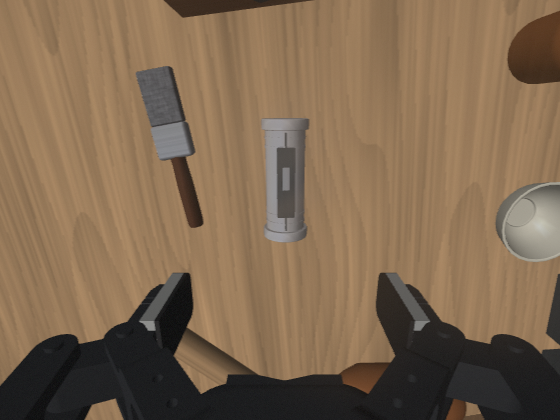

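The clasp is up, with the plate centred at (286,182), and the tool is aligned with it. I'll descend and grip.

```bash
python3 -m pendant '{"travel":[[0.03,0.02,0.9],[0,0,1],[0,0,1],[0,0,1],[0,0,1],[0,0,0.9],[0,0,0.56],[0,0,0]],"angular":[[0,0,0],[0,0,0],[0,0,0],[0,0,0],[0,0,0],[0,0,0],[0,0,0],[0,0,0]],"jaw":[85,85,85,85,85,85,85,60]}'
python3 -m pendant '{"travel":[[0,0,0],[0,0,0],[0,0,0],[0,0,0],[0,0,0],[0,0,0],[0,0,0],[0,0,0]],"angular":[[0,0,0],[0,0,0],[0,0,0],[0,0,0],[0,0,0],[0,0,0],[0,0,0],[0,0,0]],"jaw":[54,50,48,46,44,40,30,20]}'
python3 -m pendant '{"travel":[[0,0,0],[0,0,0],[0,0,0]],"angular":[[0,0,0],[0,0,0],[0,0,0]],"jaw":[20,20,20]}'
python3 - <<'E'
from h import *
cv2.imwrite("pics/k.png",snapshot("wrist"))
m=trace("wrist","mould")[0]["pixels"];r0=trace("wrist","mould_clasp")[0]["pixels"]
for row in (180,235,260,290): print(row,[(c.min(),c.max()) for c in (np.where(x[row])[0] for x in (m,r0)) if len(c)])
E
```

```text
time: 17.65
position: [0.4767, -0.1279, 0.0029]
ee_rot: [[0.079, 0.997, -0.007], [0.997, -0.079, 0.004], [0.003, -0.008, -1.0]]
contact_force: [0.1, 0.3, 0.1]
opening: 0.852
grasp_force: 0.0
time: 18.45
position: [0.4806, -0.1305, 0.0084]
ee_rot: [[0.081, 0.997, 0.002], [0.997, -0.081, -0.001], [-0.001, 0.002, -1.0]]
contact_force: [-0.7, 0.9, 7.2]
opening: 0.523
grasp_force: 60.0
time: 18.75
position: [0.4806, -0.1305, 0.0083]
ee_rot: [[0.081, 0.997, 0.002], [0.997, -0.081, -0.001], [-0.001, 0.002, -1.0]]
contact_force: [-0.6, 0.8, 6.4]
opening: 0.525
grasp_force: 60.0
180 [(np.int64(225), np.int64(343))]
235 [(np.int64(228), np.int64(340)), (np.int64(259), np.int64(318))]
260 [(np.int64(230), np.int64(338)), (np.int64(261), np.int64(318))]
290 [(np.int64(232), np.int64(337)), (np.int64(262), np.int64(317))]
```

```bash
python3 -m pendant '{"travel":[[0,0,-0.2],[0,0,-0.5],[0,0,-0.7],[0,0,-0.7],[0,0,-0.7],[0,0,-0.7],[0,0,-0.4],[0,0,0]],"angular":[[0,0,0],[0,0,0],[0,0,0],[0,0,0],[0,0,0],[0,0,0],[0,0,-0.4],[0,0,-0.38]],"jaw":[20,20,20,20,20,20,20,20]}'
python3 -m pendant '{"travel":[[0.4,-0.04,0],[0.7,-0.04,0],[0.8,-0.04,0],[0.8,-0.04,0],[0.8,-0.04,0],[0.8,-0.04,0],[0.8,-0.04,0],[0.8,-0.04,0]],"angular":[[0,0,0],[0,0,0],[0,0,0],[0,0,0],[0,0,0],[0,0,0],[0,0,0],[0,0,0]],"jaw":[20,20,20,20,20,20,20,20]}'
python3 -m pendant '{"travel":[[0.8,0,0],[0.4,0,0],[0.14,0,0],[0,0,0],[0,0,0]],"angular":[[0,0,0],[0,0,0],[0,0,0],[0,0,0],[0,0,0]],"jaw":[20,20,20,20,20]}'
python3 - <<'E'
from h import *
cv2.imwrite("pics/l.png",snapshot("wrist"))
E
```

```text
time: 19.7
position: [0.4805, -0.1306, 0.1657]
ee_rot: [[-0.038, 0.999, 0.005], [0.999, 0.038, -0.003], [-0.003, 0.005, -1.0]]
contact_force: [0.3, 0.9, -2.9]
opening: 0.518
grasp_force: 61.9
time: 20.5
position: [0.4561, 0.1073, 0.1614]
ee_rot: [[-0.035, 0.999, -0.003], [0.999, 0.035, 0.0], [0.0, -0.003, -1.0]]
contact_force: [-0.3, 0.9, -3.2]
opening: 0.522
grasp_force: 61.9
time: 21.0
position: [0.4556, 0.1585, 0.162]
ee_rot: [[-0.036, 0.999, -0.001], [0.999, 0.036, -0.001], [-0.0, -0.001, -1.0]]
contact_force: [0.2, -0.6, -3.0]
opening: 0.518
grasp_force: 61.9
```

View pics/l.png

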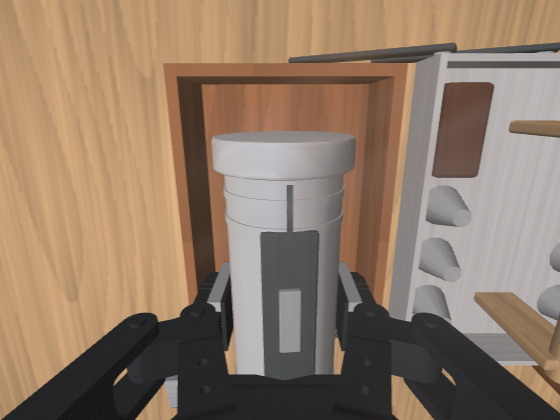

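Clasp up, and the mould is centred over the compartment (cols 188–392, mould centre 284). I'll lower it, slowly at the end.

```bash
python3 -m pendant '{"travel":[[0,0.02,0.3],[0,0,0.6],[0,0,0.6],[0,0,0.6],[0,0,0.5],[0,0,0.4],[0,0,0.3],[0,0,0.1]],"angular":[[0,0,0],[0,0,0],[0,0,0],[0,0,0],[0,0,0],[0,0,0],[0,0,0],[0,0,0]],"jaw":[20,20,20,20,20,20,20,20]}'
python3 -m pendant '{"travel":[[0,0,0.05],[0,0,0.05],[0,0,0.04],[0,0,0.03],[0,0,0.02],[0,0,0],[0,0,0]],"angular":[[0,0,0],[0,0,0],[0,0,0],[0,0,0],[0,0,0],[0,0,0],[0,0,0]],"jaw":[20,20,20,20,20,20,20]}'
```

```text
time: 21.85
position: [0.4558, 0.1583, 0.0247]
ee_rot: [[-0.035, 0.999, -0.003], [0.999, 0.035, -0.0], [-0.0, -0.003, -1.0]]
contact_force: [0.0, 0.0, -2.5]
opening: 0.516
grasp_force: 61.9
time: 22.55
position: [0.4571, 0.159, 0.0191]
ee_rot: [[-0.036, 0.999, 0.0], [0.999, 0.036, 0.0], [0.0, 0.0, -1.0]]
contact_force: [0.1, 0.2, -3.1]
opening: 0.514
grasp_force: 61.9
```

```bash
python3 -m pendant '{"travel":[[0,0,0.02],[0,0,0.02],[0,0,0.02],[0,0,0],[0,0,0]],"angular":[[0,0,0],[0,0,0],[0,0,0],[0,0,0],[0,0,0]],"jaw":[20,20,20,20,20]}'
```

```text
time: 23.05
position: [0.4569, 0.159, 0.0165]
ee_rot: [[-0.036, 0.999, -0.0], [0.999, 0.036, -0.0], [-0.0, -0.0, -1.0]]
contact_force: [-0.2, 0.2, -2.1]
opening: 0.522
grasp_force: 62.1
```

```bash
python3 -m pendant '{"travel":[[0,0,0.02],[0,0,0.02],[0,0,0],[0,0,0]],"angular":[[0,0,0],[0,0,0],[0,0,0],[0,0,0]],"jaw":[20,20,20,20]}'
```

```text
time: 23.45
position: [0.4571, 0.159, 0.0164]
ee_rot: [[-0.036, 0.999, -0.001], [0.999, 0.036, -0.0], [-0.0, -0.001, -1.0]]
contact_force: [-4.2, -1.1, 9.3]
opening: 0.522
grasp_force: 63.2
```

It's on the floor. Release gradually, then rise and check.

```bash
python3 -m pendant '{"travel":[[0,0,0],[0,0,0],[0,0,0],[0,0,0],[0,0,0],[0,0,0],[0,0,0],[0,0,0]],"angular":[[0,0,0],[0,0,0],[0,0,0],[0,0,0],[0,0,0],[0,0,0],[0,0,0],[0,0,0]],"jaw":[44,46,48,50,54,60,64,64]}'
python3 -m pendant '{"travel":[[0,0,-0.2],[0,0,-0.5],[0,0,-0.9],[0,0,-0.9],[0,0,-0.9],[0,0,-0.9],[0,0,-0.9],[0,0,-0.8]],"angular":[[0,0,0],[0,0,0],[0,0,0],[0,0,0],[0,0,0],[0,0,0],[0,0,0],[0,0,0]],"jaw":[64,64,64,64,64,64,64,64]}'
python3 - <<'E'
from h import *
cv2.imwrite("pics/m.png",snapshot("wrist"))
s=read_state();R=np.array(s["ee_rot"]);p=np.array(s["position"])
for t,z in (("mould",.035),("mould_clasp",.0605)):
    r=trace("wrist",t)[0];m=mr(r["pixels"]);q=atz("wrist",m[0],z);print(t,r["p"],m,q)
print("to handle",R.T@(np.array([.6208,.1652,.134])-p)/.04)
E
```

```text
time: 24.25
position: [0.457, 0.159, 0.0149]
ee_rot: [[-0.036, 0.999, -0.0], [0.999, 0.036, 0.0], [0.0, -0.0, -1.0]]
contact_force: [0.2, -0.2, 0.2]
opening: 0.747
grasp_force: 0.0
time: 25.05
position: [0.4569, 0.159, 0.2577]
ee_rot: [[-0.036, 0.999, 0.002], [0.999, 0.036, 0.0], [0.0, 0.002, -1.0]]
contact_force: [0.9, -0.9, -0.5]
opening: 0.746
grasp_force: 0.0
mould 0.79 ((284.0, 181.0), (126.0, 50.0), 90.0) [0.4613475  0.15958072 0.035     ]
mould_clasp 0.89 ((287.5, 177.5), (87.0, 19.0), 90.0) [0.46212091 0.16927497 0.0605    ]
to handle [-0.00553853  3.98907016  3.29837908]
```

View pics/m.png

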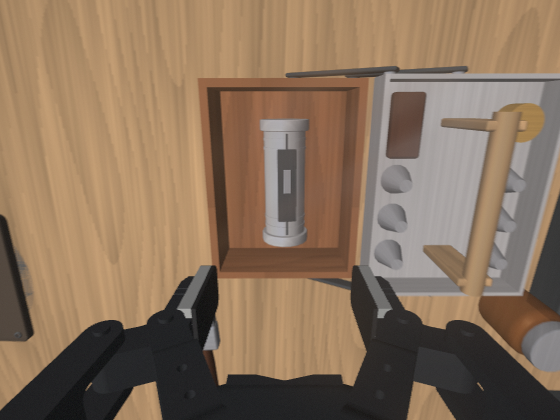

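The mould lies clasp up in the compartment (plate at (287,182)) and the tray is open on the right. I'll return to the handle and grip it.

```bash
python3 -m pendant '{"travel":[[0,0.8,0],[0,0.8,0],[0,0.8,0],[0,0.8,0],[0,0.79,0],[0,0,0],[0,0,0.6],[0,0,0.8]],"angular":[[0,0,0],[0,0,0],[0,0,0],[0,0,0],[0,0,0],[0,0,0],[0,0,0],[0,0,0]],"jaw":[50,50,50,50,50,50,50,50]}' >/dev/null
python3 -m pendant '{"travel":[[0,0,0.8],[0,0,0.7],[0,0,0.4],[0,0,0],[0,0,0],[0,0,0],[0,0,0],[0,0,0]],"angular":[[0,0,0],[0,0,0],[0,0,0],[0,0,0],[0,0,0],[0,0,0],[0,0,0],[0,0,0]],"jaw":[50,50,50,50,0,0,0,0]}'
python3 -m pendant '{"travel":[[0,0,0],[0,0,0],[0,0,0]],"angular":[[0,0,0],[0,0,0],[0,0,0]],"jaw":[0,0,0]}'
```

```text
time: 26.8
position: [0.6203, 0.165, 0.1265]
ee_rot: [[-0.036, 0.999, 0.011], [0.999, 0.036, 0.001], [0.001, 0.011, -1.0]]
contact_force: [5.9, 0.7, -1.5]
opening: 0.193
grasp_force: 58.4
time: 27.1
position: [0.6203, 0.165, 0.1264]
ee_rot: [[-0.036, 0.999, 0.011], [0.999, 0.036, 0.001], [0.001, 0.011, -1.0]]
contact_force: [5.7, 0.2, -0.7]
opening: 0.192
grasp_force: 58.4
```

```bash
python3 -m pendant '{"travel":[[0,-0.11,-0.17],[0,-0.12,-0.17],[0,-0.14,-0.15],[0,-0.16,-0.14],[0,-0.16,-0.13],[0,-0.18,-0.11],[0,-0.18,-0.09],[0,-0.19,-0.08]],"angular":[[0,0,0],[0,0,0],[0,0,0],[0,0,0],[0,0,0],[0,0,0],[0,0,0],[0,0,0]],"jaw":[0,0,0,0,0,0,0,0]}'
```

```text
time: 27.9
position: [0.5687, 0.1631, 0.1679]
ee_rot: [[-0.036, 0.999, 0.007], [0.999, 0.036, 0.001], [0.0, 0.007, -1.0]]
contact_force: [3.8, 0.7, 5.1]
opening: 0.19
grasp_force: 59.2
```

```bash
python3 -m pendant '{"travel":[[0,-0.2,-0.07],[0,-0.2,-0.04],[0,-0.21,-0.03],[0,-0.2,-0.01],[0,-0.21,0.01],[0,-0.21,0.03],[0,-0.2,0.04],[0,-0.2,0.07]],"angular":[[0,0,0],[0,0,0],[0,0,0],[0,0,0],[0,0,0],[0,0,0],[0,0,0],[0,0,0]],"jaw":[0,0,0,0,0,0,0,0]}'
python3 -m pendant '{"travel":[[0,-0.19,0.08],[0,-0.18,0.09],[0,-0.18,0.11],[0,-0.16,0.13],[0,-0.15,0.14],[0,-0.14,0.15],[0,-0.13,0.17],[0,-0.11,0.17]],"angular":[[0,0,0],[0,0,0],[0,0,0],[0,0,0],[0,0,0],[0,0,0],[0,0,0],[0,0,0]],"jaw":[0,0,0,0,0,0,0,0]}'
python3 -m pendant '{"travel":[[0,0,0],[0,0,0],[0,0,0]],"angular":[[0,0,0],[0,0,0],[0,0,0]],"jaw":[0,0,0]}'
```

```text
time: 28.7
position: [0.5, 0.1605, 0.1646]
ee_rot: [[-0.036, 0.999, -0.003], [0.999, 0.036, -0.0], [-0.0, -0.003, -1.0]]
contact_force: [-3.1, -0.7, 3.6]
opening: 0.194
grasp_force: 59.1
time: 29.5
position: [0.4565, 0.1589, 0.125]
ee_rot: [[-0.036, 0.999, 0.012], [0.999, 0.036, 0.001], [0.0, 0.012, -1.0]]
contact_force: [6.0, -1.4, 18.9]
opening: 0.19
grasp_force: 61.4
time: 29.8
position: [0.4565, 0.1589, 0.1254]
ee_rot: [[-0.036, 0.999, 0.012], [0.999, 0.036, 0.001], [0.001, 0.012, -1.0]]
contact_force: [8.3, 0.0, -0.8]
opening: 0.192
grasp_force: 59.6
```

```bash
python3 -m pendant '{"travel":[[0,-0.02,0.04],[0,0,0.02],[0,0,0],[0,0,0],[0,0,0],[0,0,0],[0,0,0],[0,0,0]],"angular":[[0,0,0],[0,0,0],[0,0,0],[0,0,0],[0,0,0],[0,0,0],[0,0,0],[0,0,0]],"jaw":[0,0,0,0,30,50,50,50]}'
python3 -m pendant '{"travel":[[0,0,-0.3],[0,0,-0.6],[0,0,-0.8],[0,0,-0.8],[0,0,-0.8],[0,0,-0.6],[0,0,0],[0,0,0]],"angular":[[0,0,0],[0,0,0],[0,0,0],[0,0,0],[0,0,0],[0,0,0],[0,0,0],[0,0,0]],"jaw":[50,50,50,50,50,50,50,50]}'
python3 - <<'E'
from h import *
a=snapshot("wrist");b=snapshot("top")[100:320,80:460]
cv2.imwrite("pics/n.png",np.hstack([cv2.resize(a,(400,300)),cv2.resize(b,(400,300))]))
q0=cv2.imread("pics/i.png");s=read_state();print(s["time"],s["position"])
for t in ["tray"]:
    r=trace("wrist",t)[0];m=mr(r["pixels"]);print(r["p"],[atz("wrist",x,.112)[:2].round(4).tolist() for x in [m[0],*cv2.boxPoints(m)]])
E
```

```text
time: 30.6
position: [0.4506, 0.1587, 0.1198]
ee_rot: [[-0.036, 0.999, -0.002], [0.999, 0.036, -0.0], [-0.0, -0.002, -1.0]]
contact_force: [0.9, -0.1, -0.1]
opening: 0.588
grasp_force: 0.0
time: 31.4
position: [0.4513, 0.1588, 0.2769]
ee_rot: [[-0.036, 0.999, 0.001], [0.999, 0.036, 0.0], [0.0, 0.001, -1.0]]
contact_force: [0.8, -0.6, -0.9]
opening: 0.586
grasp_force: 0.0
31.5 [0.45044665 0.15867642 0.27483991]
0.78 [[0.4546, 0.1733], [0.3715, 0.2648], [0.5299, 0.2703], [0.5566, 0.0609], [0.3619, 0.0539]]
```

View pics/n.png

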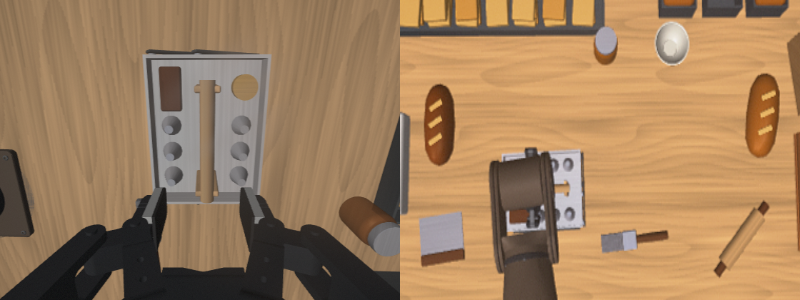

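The tray is shut, with the handle back in its original place, and nothing else has moved. The gripper is clear.

```bash
python3 -c "
from station import hand_in;print(hand_in())"
```

```text
the job is handed in; nothing more can be done
None
```

The mould was rolled clasp up, set down clasp up in the kit box, and the tray lowered shut and let go; the job is handed in at about 31 s, but `hand_in` returned no verdict.

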